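Peel the top spot tray off its stack and hold it over the light pad

TASK

Swing the red-handled hasp of the tray carrier up and right back past upright, off the stack of trays. The trays cling together, so peel the top blue tray off by its orange corner tab: lift that corner first while the opposite corner stays down, without pulling up the tray beneath. Then carry it over the light pad and finish still holding it there in the gripper, steady, right way up and about level, centred over the pad and a hand's breadth or so above it, with the hasp left open and the other bench things undisturbed.

Things in the scene. Friction and masses are not known exactly. Their poses are not given: they have to be found in the camera images.
- hasp (a joint): angle of the hasp, rad: 0 = closed, lying level over the far rim of the top tray (it may start up to 0.2), 1.57 = standing upright, 2.1 = its stop, leaning back away from the stack. Friction keeps it where it is left. It is a steel strap 52 mm long, 11 mm wide and 4 mm thick, with a red handle on it.
- hasp_hinge (a point): centre of the hasp's hinge, fixed to the carrier, 66 mm above the table; frame: the carrier's axes (z up, y along the hinge axis, the closed hasp points to -x from the hinge, over the trays). The hasp opens upward and over towards +x. The hinge stands between two cheeks, 38 mm wide in all, reaching 73 mm above the table
- hasp_grip (a point): grip point in the hasp's red upright handle, a block 12 mm thick along the hinge axis and 18 mm long, with a rounded top 11 mm above this point; it turns with the hasp. With the hasp closed it lies 40 mm in -x and 24 mm up (z) from hasp_hinge, that is 90 mm above the table
- tray_mid (a point): centre (half-way up) of the top blue tray: a formed plastic tray 140 mm (x) by 110 mm (y) by 18 mm high, 80 g, with a flat rim 12 mm wide and 3 mm thick round its top edge and a 4 x 3 array of pale round wells. z is up when it is the right way up. In the stack its axes are the carrier's and its rim's top is 62 mm above the table.
- tab_grip (a point): grip point in the orange pull tab of the top tray: 58 mm in -x, 45 mm in -y and 35 mm up in z from tray_mid; frame: the tray's axes. The tab is an upright plate 10 mm thick, 24 mm long and 36 mm high on the rim's top, 26 mm of it below this point; it stands along the diagonal from the tray's centre, so its length runs along (58, 45, 0) in the tray's axes and it is gripped across that
- tray_far_corner (a point): corner of the top tray opposite the tab, under the rim: 66 mm in x, 51 mm in y, 6 mm up from tray_mid; the tray pivots about it when it is peeled
- under_tray (a joint): how far the tray beneath (pale, the same size) has been pulled up out of the carrier, m: 0 = in place. It can only slide straight up.
- carrier: aluminium carrier with the stack of nested trays, fixed to the bench; base 176 by 146 mm; origin on the table under the centre of the stack, x towards the hasp's hinge, z up
- light_pad: light pad (bright panel in a grey frame), fixed, 190 mm (x) by 160 mm (y) by 10 mm thick; origin under its centre, on the table
- beaker: empty glass beaker, 68 mm across, 88 mm high; origin under its centre
- reagent_jar: amber jar with a black cap, 64 mm across, 120 mm high; origin under its centre
- wash_bottle: white wash bottle with a red cap, 68 mm across, 170 mm high; origin under its centre
- calculator: grey calculator, 160 by 78 by 14 mm, lying flat; origin under its centre
- marker: white marker pen with a blue cap, 135 mm long (along x), 12 mm thick, lying on the bench; origin under its middle
- dish: small white dish, 90 mm across, 16 mm high; origin under its centre
- tray: the same top blue tray as tray_mid (origin under its floor, 9 mm below tray_mid). It clings to the tray beneath: near the four corners soft amber nubs of that tray grip its rim's long edges, each with about 0.5 N, and let go once that corner is some 6 mm up. Pulled straight up, the tray beneath comes along (it weighs about 130 g and slides up freely).

How it is judged:
On the way, in this order (a step that is already met when the one before it is completed fails the run):
1. the hasp is swung back past upright while the tray still lies in the stack (value of joint hasp above 1.6 rad and distance of tray_mid from where it was at the start of the episode below 0.01 m), for 0.1 s.
2. the tab's corner is lifted, the tray tilted by 0.12 rad or more, while its opposite corner is still within 20 mm of its place (angle between tray_mid's own z axis and vertical above 0.12 rad and distance of tray_far_corner from where it was at the start of the episode below 0.02 m and distance of tab_grip from where it was at the start of the episode above 0.012 m and value of joint hasp above 1.5 rad), for 0.05 s.
At the end, for the whole second after the job is handed in: the tray is held still in the fingers, its centre within 60 mm of the light pad's centre seen from above and 60 to 250 mm above the bench, right way up within 0.35 rad (20 degrees), not touching the pad; hasp still open beyond 1.5 rad; the tray beneath within 5 mm of its place (contact force between the fingers and tray above 1 N and horizontal distance between tray_mid and light_pad below 0.06 m and height (world z) of tray_mid between 0.06 and 0.25 m and angle between tray_mid's own z axis and vertical below 0.35 rad and linear speed of tray below 0.04 m/s and angular speed of tray below 0.3 rad/s and contact force between tray and light_pad below 0.05 N and value of joint hasp above 1.5 rad and value of joint under_tray below 0.005 m); the arm keeps its last pose, push and grip.
It fails at once if the tray beneath is pulled up by more than 15 mm (value of joint under_tray above 0.015 m).
It fails at once if a bystander (beaker, jar, wash bottle, calculator, marker, dish) is shoved more than 40 mm (distance of any of beaker, reagent_jar, wash_bottle, calculator, marker, dish from where it was at the start of the episode above 0.04 m).
It also fails if it takes over 51 s, if anything falls off the work surface, if the arm or the gripper's body presses on something with over 40 N, if the wrist force passes 120 N, or if a joint passes its speed limit or range.

ROBOT

A 7-joint arm with a two-finger parallel gripper is mounted at the origin on the work surface. World frame = base frame: x ahead of the robot, y to its left, z up, the work surface at z = 0. Lengths are in m, angles in rad, forces in N, time in s.
With the tool pointing down it reaches from about 0.4 to 0.875 m from the base axis. Payload 19.3 kg.
Tool frame: the origin (TCP) lies between the finger pads; the fingertips stand 17 mm ahead of it and the grasp point (between the pads) lies 2 mm behind it; z points along the fingers, x is the direction in which the jaws open and shut, and the axes are right-handed (so a half turn about z gives the same grasp; the last joint's range is limited). The gripper opens to 85 mm and grips with 20 to 120 N. Pads are 22 mm wide; open, the fingers measure 114 mm over their backs; the gripper's body (76 mm by 85 mm) begins 54 mm behind the grasp point. The pads swing forward as they close: fully open they stand 13 mm farther back than shut.
Start: joints at [1.048, 0.521, -0.036, 1.599, 0.021, 1.021, -0.113], TCP at [0.273, -0.562, 0.248] pointing down, gripper open.
Joint ranges: [-2.91, 2.91], [-0.3, 2.13], [-1.5, 1.42], [0.17, 2.43], [-1.26, 4.41], [0.16, 1.93], [-2.52, 2.52]. Speed limits (rad/s): [1.89, 1.89, 2.39, 2.39, 3.01, 3.01, 3.01].

INTERFACE

Orientations are given as [roll, pitch, yaw] about the fixed x, y, z axes, in that order (R = Rz(yaw) Ry(pitch) Rx(roll)).
In Python, from workcell import bot gives the robot as it stands. The module is installed in compiled form; this text tells all that it offers.
- The arm moves only by the tool arm_command, never from a script. Its argument "targets" is a list of rows, each a list of 6 numbers: the shift along the tool's x, y, z in mm, then the turn, a rotation vector about the tool's x, y, z in degrees. In form: [[x, y, z, wx, wy, wz], ...]. A call has 1 to 8 rows; each row shifts and turns the pose as measured when the row begins, along the tool's axes as they then stand; what a row does not reach is not made up. A row lasts 1/10 s, in which the tool goes at most 50 mm and 8.59 degrees, less where a joint would pass 70% of its speed; a pose out of reach is approached as far as the arm can. A call is refused whole if a number of a shift passes 50 or a number of a turn 8.59, either way. A call with a gripper value outside its range is refused whole. "grip" is the opening in per cent of the stroke, from 0 (shut) to 100 (fully open), set as the call begins (left out, the last holds). The fingers move at their own pace and stop on an object; "grip_force" is the grip in N (left out, the last holds). Time passes only in rows, so rows that do not move let the fingers close. It gives the time, the measured TCP pose, the force and the opening at its end, in the units of the state.
- bot.observe(): the state, without advancing time (a new reading comes with each control period).
- bot.grab_frame(name): name is "scene" or "side" or "wrist"; returns a dict with "color" (400x640x3 uint8, red, green, blue), "depth" (400x640 float32, m along the optical axis (not along the pixel's ray), 0 where there is no reading), "fov_y" (degrees; the focal length in pixels is half the picture's height over the tangent of half this angle, whatever the lens; pixels are square), "cx", "cy" (the principal point, pixels), "D" ([k1, k2, p1, p2, k3] as OpenCV has them; the pictures are not rectified), "R" (3x3) and "t" (3): a world point X has camera coordinates R X + t; the wrist camera has in their place "hand_eye" (4x4, takes a point from camera to tool coordinates, whose origin is the TCP and whose axes are the tool frame's). Camera axes: x right, y down, z forward; pixel columns grow to the right and rows downward; lengths in m; the calibration is good to about 2 mm. A picture is of the moment at which its call begins: read the wrist's pose just before it.
- bot.job_done(): hands the job in, once; it reports no verdict.
The state is a dict: "clock": time; "qpos": joint angles; "qd": joint speeds; "joint_efforts": joint torques, N m; "position": TCP position; "tool_rot": TCP orientation; "force": force on the tool from outside, world axes, zero at the start; "moment": the same for the moment, N m; "grip_width": finger opening in m.
Only numpy, scipy, OpenCV 4.12 (cv2) and the standard library are available. Lean on these libraries where they do the work, as an engineer would, in place of code of your own. Each camera call takes 0.05 s, during which the arm holds its last target. There are 200 camera calls.

## Working session

There is one attempt and no reset: what is moved stays moved. The work goes in short steps, Python scripts to look and compute and a tool call to move; the robot and the scene stay as the last step left them, time stands still between calls to the robot, and variables do not carry over. Pictures are saved under pics/ and viewed, about 8 in all and at most 12, crops included, and the job is handed in when it is done.

Besides the shell and the picture viewer there is one more tool, called after "Request:" in YAML: its name, and indented under it one key for each argument. arm_command: Moves the arm, as the interface text tells. Its arguments: {"type":"object","properties":{"targets":{"type":"array"},"grip":{"type":"number"},"grip_force":{"type":"number"}},"required":["targets"]}

```bash
mkdir -p pics; cat > h.py <<'E'
import numpy as np, cv2
from workcell import bot
from scipy.spatial.transform import Rotation as Rn
def Rt():
    s=bot.observe(); return Rn.from_euler('xyz',s['tool_rot']).as_matrix(), np.array(s['position'])
def cam(f,pose=None):
    h=f['color'].shape[0]; fo=h/2/np.tan(np.radians(f['fov_y'])/2)
    K=np.array([[fo,0,f['cx']],[0,fo,f['cy']],[0,0,1]]);D=np.array(f['D'],float)
    if 'R' in f: R=np.array(f['R']);t=np.array(f['t']);Rw=R.T;tw=-R.T@t
    else:
        H=np.array(f['hand_eye']);R,p=pose;Rw=R@H[:3,:3];tw=R@H[:3,3]+p
    return K,D,Rw,tw
def cloud(f,pose=None):
    K,D,Rw,tw=cam(f,pose);h,w=f['depth'].shape
    u,v=np.meshgrid(np.arange(w),np.arange(h))
    n=cv2.undistortPoints(np.stack([u,v],-1).reshape(-1,1,2).astype(np.float64),K,D).reshape(h,w,2)
    d=f['depth'][...,None]
    return np.concatenate([n*d,d],-1)@Rw.T+tw
def save(n,c): cv2.imwrite('pics/'+n,c[...,::-1])
E
python3 - <<'E'
from h import *
print(bot.observe())
out=[]
for n in('scene','side'):
    f=bot.grab_frame(n);out.append(f['color']);np.savez(n+'.npz',P=cloud(f),c=f['color'],d=f['depth']);print(n,cam(f)[2:])
save('a.png',np.vstack(out)[:, :])
f=cv2.resize(np.vstack(out),(480,600));save('scene.png',out[0]);save('side.png',out[1])
E
```

```text
{'clock': 0.0, 'qpos': array([ 1.04779594,  0.52203418, -0.03632897,  1.60000451,  0.02120362,
        1.02108067, -0.11280142]), 'qd': array([-0.00085981, -0.00213629, -0.00119778,  0.00026245,  0.00024149,
       -0.00155814, -0.00047002]), 'joint_efforts': array([-2.13921489e-04, -9.27121639e+01,  1.97964169e+00, -3.69933379e+01,
        1.78242638e-02,  8.01956572e-03, -5.14354213e-05]), 'position': array([ 0.27325888, -0.56174817,  0.24771438]), 'tool_rot': array([ 3.14150947e+00,  1.13856378e-03, -1.11800419e+00]), 'force': array([ 0.59644793, -0.47797593,  0.12290866]), 'moment': array([ 0.03143568, -0.04304313,  0.00718168]), 'grip_width': 0.08523709248752429}
scene (array([[-0.84386847,  0.37906764, -0.37972849],
       [ 0.53652786,  0.58971822, -0.60363091],
       [-0.00488413, -0.71312   , -0.70102497]]), array([1.17065008, 0.90065374, 1.12795469]))
side (array([[-9.65672877e-01, -1.41318702e-01,  2.17956233e-01],
       [-2.59761066e-01,  5.26292529e-01, -8.09654471e-01],
       [-2.89418758e-04, -8.38477906e-01, -5.44935517e-01]]), array([0.34042099, 0.85433534, 0.65706491]))
```

View pics/scene.png

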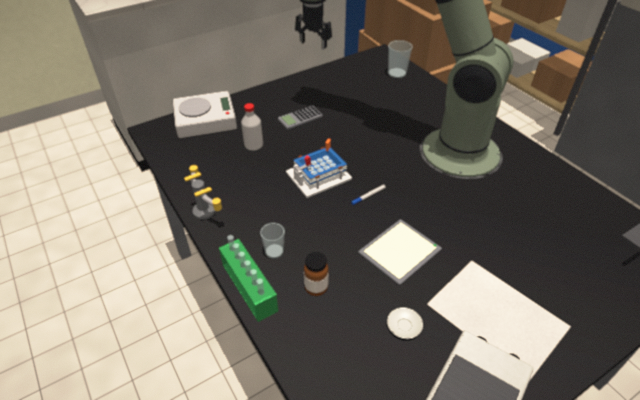

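View pics/side.png

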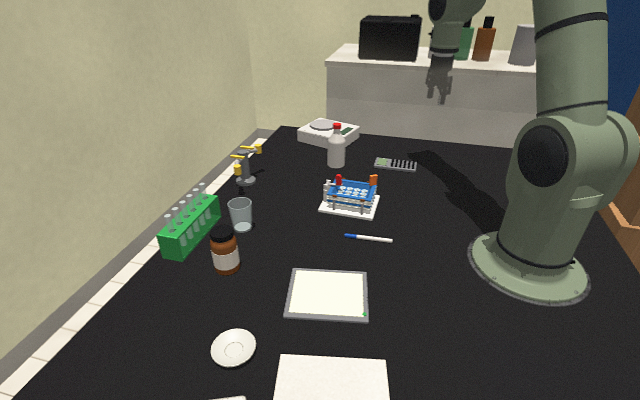

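The scene view shows the carrier near (320,170), with the orange tab at (328,143), the red handle at (308,158) and the pad at (400,250). In the side view the handle is at (339,180), the tab at (374,180) and the pad at (327,295).

```bash
python3 - <<'E'
from h import *
for n in('scene','side'):
    z=np.load(n+'.npz');P=z['P'];c=z['c'];hsv=cv2.cvtColor(c,cv2.COLOR_RGB2HSV).astype(int);H,S,V=hsv[...,0],hsv[...,1],hsv[...,2]
    ok=(z['d']>0)&(P[...,0]>0.3)&(P[...,0]<.95)&(abs(P[...,1])<.75)
    def rep(nm,m):
        q=P[m&ok]
        if len(q): print(n,nm,len(q),np.median(q,0).round(4),np.percentile(q,3,axis=0).round(3),np.percentile(q,97,axis=0).round(3))
        return q
    vv,uu=np.mgrid[:400,:640]
    roi=((uu>285)&(uu<355)&(vv>130)&(vv<195)) if n=='scene' else ((uu>315)&(uu<385)&(vv>170)&(vv<220))
    rep('orange',roi&(H>=6)&(H<20)&(S>170)&(V>120))
    rep('red',roi&((H<5)|(H>174))&(S>150)&(V>80))
    q=rep('blue',roi&(H>98)&(H<118)&(S>150)&(V>70)&(P[...,2]>.035)&(P[...,2]<.08))
    print('rect',cv2.minAreaRect(q[:,:2].astype(np.float32)))
    q=rep('base',roi&(S<50)&(V>120)&(P[...,2]<.02)&(P[...,2]>-.005))
    print('rect',cv2.minAreaRect(q[:,:2].astype(np.float32)))
    proi=((uu>355)&(uu<445)&(vv>215)&(vv<285)) if n=='scene' else ((uu>280)&(uu<372)&(vv>265)&(vv<325))
    q=rep('pad',proi&(V>70)&(P[...,2]<.03)&(P[...,2]>-.01))
    print('rect',cv2.minAreaRect(q[:,:2].astype(np.float32)))
E
```

```text
scene orange 41 [ 0.4401 -0.2022  0.0846] [ 0.358 -0.317 -0.003] [ 0.451 -0.195  0.097]
scene red 33 [ 0.5483 -0.1588  0.0935] [ 0.541 -0.165  0.077] [ 0.554 -0.154  0.105]
scene blue 324 [ 0.4716 -0.1828  0.0569] [ 0.432 -0.216  0.045] [ 0.563 -0.111  0.063]
rect ((0.4963434040546417, -0.1634369194507599), (0.11650912463665009, 0.1380162090063095), 87.2275390625)
scene base 548 [ 0.5423 -0.1086  0.0086] [ 0.425 -0.228  0.   ] [ 0.593 -0.088  0.016]
rect ((0.49481040239334106, -0.16521558165550232), (0.16552723944187164, 0.1995876133441925), 87.20836639404297)
scene pad 2909 [0.4854 0.2517 0.0074] [ 0.388  0.168 -0.002] [0.574 0.328 0.012]
rect ((0.47747930884361267, 0.24174818396568298), (0.2075219303369522, 0.17005272209644318), 10.82333755493164)
side orange 83 [ 0.4399 -0.2024  0.0792] [ 0.429 -0.374 -0.001] [ 0.543 -0.103  0.098]
side red 58 [ 0.544  -0.16    0.0904] [ 0.537 -0.342  0.   ] [ 0.57  -0.156  0.104]
side blue 485 [ 0.4938 -0.1712  0.0584] [ 0.432 -0.215  0.036] [ 0.565 -0.107  0.062]
rect ((0.4991356134414673, -0.1603498011827469), (0.1207972839474678, 0.13887077569961548), 88.42840576171875)
side base 605 [ 0.4912 -0.109   0.0104] [ 0.418 -0.218  0.001] [ 0.589 -0.088  0.014]
rect ((0.519434928894043, -0.20075732469558716), (0.2273179292678833, 0.20815031230449677), 88.36693572998047)
side pad 4151 [0.4765 0.2577 0.0099] [0.387 0.171 0.006] [0.567 0.328 0.012]
rect ((0.4795486330986023, 0.24075284600257874), (0.19228874146938324, 0.17208395898342133), 10.654480934143066)
```

```bash
cat >> h.py <<'E'
def need(pos,rpy_deg):
    R,p=Rt();T=Rn.from_euler('xyz',rpy_deg,degrees=True).as_matrix()
    print('t',bot.observe()['clock'].__round__(2),'shift mm',(R.T@(np.array(pos)-p)*1000).round(1),'turn deg',np.degrees(Rn.from_matrix(R.T@T).as_rotvec()).round(2))
E
python3 - <<'E'
from h import *
z=np.load('scene.npz');P=z['P']
print('bottle',P[105:112,249:252].reshape(-1,3)[::5],'calc',P[117,300],'marker',P[193,369])
need([.49,-.17,.32],[180,0,-92])
need([.35,-.42,.33],[180,0,-92])
E
```

```text
bottle [[ 0.60863997 -0.44158674  0.16583618]
 [ 0.60527894 -0.43313417  0.16530981]
 [ 0.61629653 -0.41784201  0.16992189]
 [ 0.61766208 -0.42548013  0.15788809]
 [ 0.61227718 -0.42188287  0.15385499]] calc [ 0.38813695 -0.47717695  0.01027399] marker [0.41400482 0.00667745 0.00621581]
t 0.1 shift mm [-257.6 -366.3  -72. ] turn deg [2.000e-02 6.000e-02 2.794e+01]
t 0.1 shift mm [ -94.  -131.   -82.1] turn deg [2.000e-02 6.000e-02 2.794e+01]
```

Request:
arm_command:
  targets:
    - [-26,-36,-14,0,0,0]
    - [-26,-36,-14,0,0,0]
    - [-26,-36,-14,0,0,0]
    - [-26,-36,-14,0,0,0]
    - [-26,-36,-8,0,0,0]
    - [-26,-36,-8,0,0,0]
    - [-26,-36,0,0,0,0]
    - [-26,-36,0,0,0,0]

```text
clock: 0.9
position: [0.443, -0.2418, 0.3199]
tool_rot: [3.139, 0.004, -1.128]
force: [1.3, -0.5, 0.5]
grip_width: 0.0856
```

Request:
arm_command:
  targets:
    - [0,0,0,0,0,7]
    - [0,0,0,0,0,7]
    - [0,0,0,0,0,7]
    - [0,0,0,0,0,7]
    - [0,0,0,0,0,0]

```text
clock: 1.4
position: [0.446, -0.2341, 0.3194]
tool_rot: [3.137, 0.005, -1.623]
force: [-0.0, -0.1, -0.4]
grip_width: 0.0853
```

```bash
python3 - <<'E'
from h import *
need([.49,-.17,.32],[180,0,-92]);print(bot.observe()['position'])
E
```

```text
t 1.4 shift mm [-66.4 -40.6  -0.5] turn deg [ 0.28  0.27 -1.  ]
[ 0.44600541 -0.23413564  0.31937997]
```

Request:
arm_command:
  targets:
    - [-33,-20,0,0,0,0]
    - [-33,-20,0,0,0,-1]
    - [0,0,0,0,0,0]
    - [0,0,0,0,0,0]

```text
clock: 1.8
position: [0.4901, -0.1688, 0.3189]
tool_rot: [3.136, 0.005, -1.592]
force: [-1.2, -0.5, 0.1]
grip_width: 0.0855
```

```bash
python3 - <<'E'
from h import *
pose=Rt();f=bot.grab_frame('wrist');P=cloud(f,pose);np.savez('wrist.npz',P=P,c=f['color'],d=f['depth'])
save('w1.png',f['color']);print(pose[1],f['hand_eye'])
E
```

```text
[ 0.49005943 -0.16883996  0.31888975] [[ 9.99999517e-01 -9.55939922e-04  2.29045897e-04 -7.53012981e-04]
 [ 8.46012384e-04  9.55604577e-01  2.94650942e-01 -7.56328989e-02]
 [-5.00545906e-04 -2.94650606e-01  9.55604924e-01 -1.25851368e-01]
 [ 0.00000000e+00  0.00000000e+00  0.00000000e+00  1.00000000e+00]]
```

View pics/w1.png

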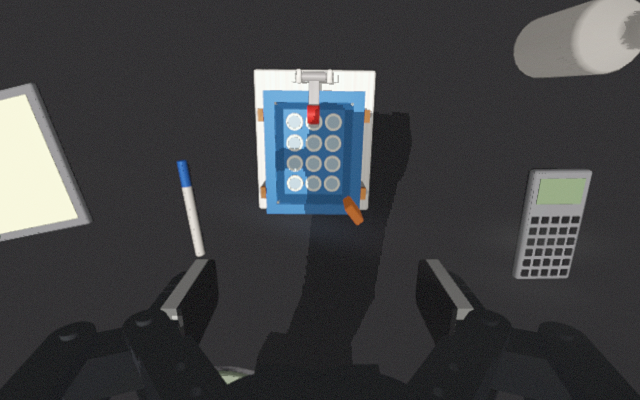

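Wrist view: the carrier is at about (315,140), with the hasp and red handle at (313,113), the hinge at (317,77) and the tab at (353,210). Next I'll measure their positions.

```bash
python3 - <<'E'
from h import *
z=np.load('wrist.npz');P=z['P'];c=z['c'];hsv=cv2.cvtColor(c,cv2.COLOR_RGB2HSV).astype(int);H,S,V=hsv[...,0],hsv[...,1],hsv[...,2]
vv,uu=np.mgrid[:400,:640];roi=(uu>245)&(uu<385)&(vv>60)&(vv<230)&(z['d']>0)
def rep(nm,m):
    q=P[m&roi];r=cv2.minAreaRect(q[:,:2].astype(np.float32))
    print(nm,len(q),q.mean(0).round(4),np.percentile(q,3,axis=0).round(4),np.percentile(q,97,axis=0).round(4),'\n  ',r)
    return q
rep('tab',(H>=5)&(H<20)&(S>170)&(uu>338)&(vv>194))
rep('tabtop',(H>=5)&(H<20)&(S>170)&(uu>338)&(vv>194)&(P[...,2]>.093))
rep('red',((H<5)|(H>174))&(S>150)&(V>60))
rep('redtop',((H<5)|(H>174))&(S>150)&(V>60)&(P[...,2]>.093))
rep('rim',(H>98)&(H<118)&(S>120)&(abs(P[...,2]-.061)<.006))
rep('base',(S<60)&(V>110)&(P[...,2]<.025)&(P[...,2]>.0))
rep('hinge',(S<60)&(V>50)&(P[...,2]>.055)&(vv<95))
rep('strap',(S<60)&(V>50)&(P[...,2]>.055)&(vv>84)&(vv<106)&(uu>300)&(uu<328))
E
```

```text
tab 283 [ 0.4415 -0.2056  0.0917] [ 0.4301 -0.2147  0.0697] [ 0.45   -0.1976  0.0992] 
   ((0.42576509714126587, -0.21543651819229126), (0.0564228780567646, 0.009597480297088623), 34.56985092163086)
tabtop 189 [ 0.4396 -0.2061  0.0977] [ 0.4297 -0.214   0.0939] [ 0.4493 -0.1984  0.0993] 
   ((0.43905240297317505, -0.20634452998638153), (0.023603525012731552, 0.009522615000605583), 33.871055603027344)
red 199 [ 0.5457 -0.1648  0.1041] [ 0.5371 -0.1698  0.1002] [ 0.5533 -0.16    0.1067] 
   ((0.5455397963523865, -0.164435476064682), (0.010672441683709621, 0.017169786617159843), 88.80687713623047)
redtop 199 [ 0.5457 -0.1648  0.1041] [ 0.5371 -0.1698  0.1002] [ 0.5533 -0.16    0.1067] 
   ((0.5455397963523865, -0.164435476064682), (0.010672441683709621, 0.017169786617159843), 88.80687713623047)
rim 4961 [ 0.5008 -0.1622  0.0613] [ 0.4305 -0.2163  0.0559] [ 0.5653 -0.1108  0.0636] 
   ((0.49749743938446045, -0.1634778380393982), (0.10895130038261414, 0.14015235006809235), 87.87749481201172)
base 3483 [ 0.5431 -0.1666  0.012 ] [ 0.4266 -0.2358  0.0099] [ 0.5915 -0.0912  0.0138] 
   ((0.5032038688659668, -0.163155198097229), (0.1495056003332138, 0.1803421527147293), 88.04733276367188)
hinge 669 [ 0.5793 -0.1654  0.0685] [ 0.5653 -0.1888  0.0559] [ 0.5874 -0.1416  0.0736] 
   ((0.5765729546546936, -0.1656360924243927), (0.11037233471870422, 0.024661488831043243), 88.57897186279297)
strap 200 [ 0.5637 -0.1654  0.0704] [ 0.5542 -0.1702  0.0685] [ 0.5732 -0.1606  0.0723] 
   ((0.5635411143302917, -0.1646985113620758), (0.010879822075366974, 0.01953236386179924), 88.80229187011719)
```

```bash
python3 - <<'E'
from h import *
need([.5455,-.1645,.091],[180,0,-92.1])
E
```

```text
t 1.85 shift mm [ -4.2 -56.6 227.6] turn deg [0.34 0.29 0.87]
```

Request:
arm_command:
  targets:
    - [-2,-28,20,0.34,0.29,0.87]
    - [-2,-28,30,0,0,0]
    - [0,0,45,0,0,0]
    - [0,0,45,0,0,0]
    - [0,0,40,0,0,0]
    - [0,0,20,0,0,0]
    - [0,0,0,0,0,0]
  grip: 60

```text
clock: 2.55
position: [0.5465, -0.1737, 0.1131]
tool_rot: [-3.138, -0.003, -1.605]
force: [-0.5, 0.3, -0.3]
grip_width: 0.0512
```

```bash
python3 - <<'E'
from h import *
need([.5455,-.1645,.091],[180,0,-92.1])
E
```

```text
t 2.55 shift mm [-9.3  1.4 22.1] turn deg [-0.22 -0.18  0.14]
```

Request:
arm_command:
  targets:
    - [-9,1,10,-0.2,-0.2,0.1]
    - [0,0,12,0,0,0]
    - [0,0,0,0,0,0]

```text
clock: 2.85
position: [0.5463, -0.1655, 0.0919]
tool_rot: [-3.139, -0.0, -1.607]
force: [-0.3, 0.4, 0.5]
grip_width: 0.0513
```

```bash
python3 - <<'E'
from h import *
need([.5455,-.1645,.091],[180,0,-92.1])
E
```

```text
t 2.85 shift mm [-1.   0.8  0.9] turn deg [-0.14 -0.01  0.03]
```

Request:
arm_command:
  targets:
    - [0,0,0,0,0,0]
    - [0,0,0,0,0,0]
    - [0,0,0,0,0,0]
    - [0,0,0,0,0,0]
    - [0,0,0,0,0,0]
    - [0,0,0,0,0,0]
  grip: 0
  grip_force: 25

```text
clock: 3.45
position: [0.5473, -0.1655, 0.0938]
tool_rot: [-3.136, -0.0, -1.606]
force: [1.3, 1.2, -5.8]
grip_width: 0.0112
```

Request:
arm_command:
  targets:
    - [0,-5,-6,0,0,0]
    - [0,-6,-5,0,0,0]
    - [0,-7,-4,0,0,0]
    - [0,0,0,0,0,0]

```text
clock: 3.85
position: [0.5652, -0.1661, 0.1094]
tool_rot: [-3.14, -0.0, -1.606]
force: [2.5, 0.1, -4.2]
grip_width: 0.0117
```

Request:
arm_command:
  targets:
    - [0,-8,-2,0,0,0]
    - [0,-8,-1,0,0,0]
    - [0,-8,0,0,0,0]
    - [0,-8,2,0,0,0]
    - [0,0,0,0,0,0]

```text
clock: 4.35
position: [0.5971, -0.1671, 0.1115]
tool_rot: [3.139, 0.0, -1.607]
force: [-2.0, 0.3, -7.1]
grip_width: 0.0112
```

```bash
python3 - <<'E'
from h import *
o=[bot.grab_frame('side')['color'][130:230,280:440],bot.grab_frame('scene')['color'][100:200,250:410]]
print(bot.observe()['position'])
save('h1.png',np.hstack([cv2.resize(x,(400,250),interpolation=2) for x in o]))
E
```

```text
[ 0.59677193 -0.16711291  0.11159091]
```

View pics/h1.png

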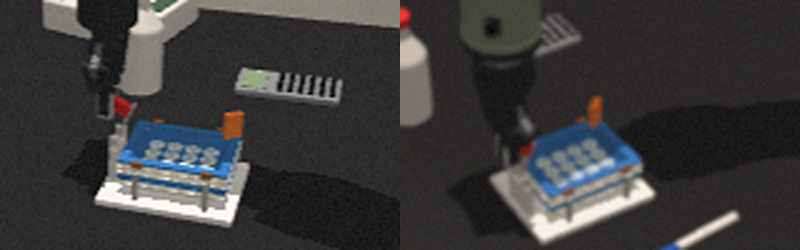

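The hasp is now close to upright and still in the grip, so I'll continue along the arc.

Request:
arm_command:
  targets:
    - [0,-7,4,0,0,0]
    - [0,-7,4,0,0,0]
    - [0,-6,5,0,0,0]
    - [0,-5,5,0,0,0]
    - [0,-3,4,0,0,0]
    - [0,0,0,0,0,0]

```text
clock: 5.05
position: [0.6277, -0.1682, 0.0905]
tool_rot: [-3.139, -0.0, -1.607]
force: [-1.1, 1.7, 2.9]
grip_width: 0.0111
```

```bash
python3 - <<'E'
from h import *
o=[bot.grab_frame('side')['color'][130:230,280:440],bot.grab_frame('scene')['color'][100:200,250:410]]
print(bot.observe()['position'])
save('h2.png',np.hstack([cv2.resize(x,(400,250),interpolation=2) for x in o]))
E
```

```text
[ 0.62735743 -0.16813769  0.09085513]
```

View pics/h2.png

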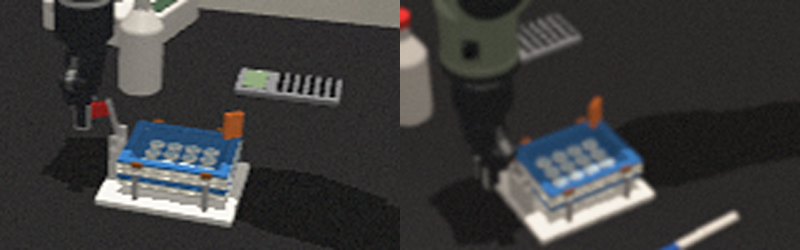

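In the side view the strap leans back well past upright, by roughly 2 rad. I'll release it and lift clear.

Request:
arm_command:
  targets:
    - [0,0,0,0,0,0]
    - [0,0,0,0,0,0]
    - [0,0,0,0,0,0]
    - [0,0,-20,0,0,0]
    - [0,0,-40,0,0,0]
    - [0,0,-40,0,0,0]
    - [0,0,0,0,0,0]
  grip: 60

```text
clock: 5.85
position: [0.6263, -0.1689, 0.1937]
tool_rot: [-3.14, -0.0, -1.608]
force: [1.0, -0.2, -1.0]
grip_width: 0.0515
```

```bash
python3 - <<'E'
from h import *
f=bot.grab_frame('side');P=cloud(f);c=f['color'];o=[c[130:230,280:440],bot.grab_frame('scene')['color'][100:200,250:410]]
hsv=cv2.cvtColor(c,cv2.COLOR_RGB2HSV).astype(int);H,S,V=hsv[...,0],hsv[...,1],hsv[...,2]
m=((H<5)|(H>174))&(S>150)&(V>80);m[:165]=0;m[:,:310]=0;m[200:]=0;m[:,360:]=0
q=P[m];print('red',len(q),np.median(q,0).round(3))
save('h3.png',np.hstack([cv2.resize(x,(400,250),interpolation=2) for x in o]))
need([.4385,-.2064,.17],[180,0,-54.8])
E
```

```text
red 55 [ 0.61  -0.162  0.101]
t 5.95 shift mm [ 44.8 184.4  20.2] turn deg [  0.22   0.1  -37.32]
```

View pics/h3.png

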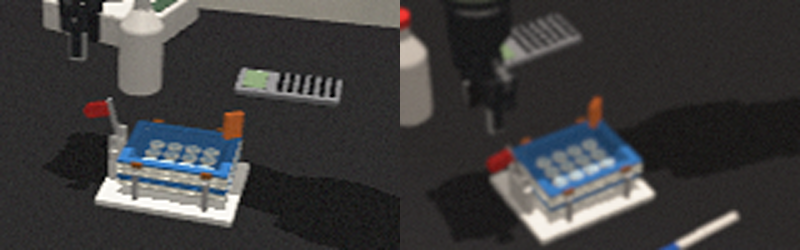

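Request:
arm_command:
  targets:
    - [8,37,0,0,0,0]
    - [9,37,0,0,0,0]
    - [9,37,0,0,0,-7.4]
    - [0,0,0,0,0,-7.4]
    - [0,0,0,0,0,-7.4]
    - [0,0,0,0,0,-7.4]
    - [0,0,0,0,0,-7.4]
    - [0,0,0,0,0,0]
  grip: 50

```text
clock: 6.75
position: [0.5032, -0.1898, 0.1808]
tool_rot: [3.131, 0.013, -0.937]
force: [-0.3, -0.2, -0.2]
grip_width: 0.0428
```

```bash
python3 - <<'E'
from h import *
need([.4385,-.2064,.17],[180,0,-54.8])
for n in('side','scene'):
    f=bot.grab_frame(n);P=cloud(f);c=f['color']
    hsv=cv2.cvtColor(c,cv2.COLOR_RGB2HSV).astype(int);H,S,V=hsv[...,0],hsv[...,1],hsv[...,2]
    m=((H<5)|(H>174))&(S>150)&(V>60)&(abs(P[...,0]-.6)<.08)&(abs(P[...,1]+.165)<.03)&(P[...,2]>.06)
    q=P[m];print(n,len(q),np.median(q,0).round(3));print(np.percentile(q,[5,95],axis=0).round(3))
    m=(S<70)&(V>60)&(abs(P[...,0]-.6)<.05)&(abs(P[...,1]+.165)<.012)&(P[...,2]>.078)&(P[...,2]<.13)
    q=P[m];print('strap',len(q),[(a,np.median(q[abs(q[:,2]-a)<.005],0).round(3)) for a in(.085,.095,.105,.115)])
E
```

```text
t 6.75 shift mm [-24.7  61.8  11.8] turn deg [0.62 0.74 1.12]
side 53 [ 0.61  -0.162  0.101]
[[ 0.597 -0.166  0.091]
 [ 0.624 -0.158  0.111]]
strap 20 [(0.085, array([ 0.588, -0.164,  0.086])), (0.095, array([ 0.59 , -0.163,  0.093])), (0.105, array([ 0.592, -0.164,  0.103])), (0.115, array([ 0.595, -0.164,  0.114]))]
scene 55 [ 0.614 -0.161  0.103]
[[ 0.599 -0.168  0.093]
 [ 0.627 -0.157  0.109]]
strap 7 [(0.085, array([ 0.591, -0.162,  0.086])), (0.095, array([nan, nan, nan])), (0.105, array([ 0.594, -0.158,  0.105])), (0.115, array([nan, nan, nan]))]
  return _methods._mean(a, axis=axis, dtype=dtype,
  ret = um.true_divide(
```

Request:
arm_command:
  targets:
    - [-12,31,0,0.6,0.7,1.1]
    - [-12,31,0,0,0,0]
    - [0,0,0,0,0,0]
    - [0,0,0,0,0,0]

```text
clock: 7.25
position: [0.4368, -0.2056, 0.18]
tool_rot: [3.141, 0.001, -0.977]
force: [0.7, -0.4, 0.5]
grip_width: 0.0433
```

```bash
python3 - <<'E'
from h import *
need([.4385,-.2064,.087],[180,0,-54.8])
pose=Rt();f=bot.grab_frame('wrist');P=cloud(f,pose);hsv=cv2.cvtColor(f['color'],cv2.COLOR_RGB2HSV).astype(int);H,S,V=hsv[...,0],hsv[...,1],hsv[...,2]
m=(H>=5)&(H<20)&(S>170)&(P[...,2]>.088)&(abs(P[...,0]-.44)<.04)&(abs(P[...,1]+.206)<.04)
q=P[m];print(len(q),q.mean(0) if len(q) else 0,np.percentile(q,[3,97],axis=0) if len(q) else 0,cv2.minAreaRect(q[:,:2].astype(np.float32)) if len(q) else 0)
E
```

```text
t 7.25 shift mm [ 1.7 -1.  93. ] turn deg [ 0.01  0.08 -1.2 ]
379 [ 0.44245314 -0.20372499  0.09745222] [[ 0.43216331 -0.21276104  0.09085273]
 [ 0.44972862 -0.19714311  0.09952525]] ((0.43948668241500854, -0.20592011511325836), (0.02269107848405838, 0.009157217107713223), 33.9539680480957)
```

Request:
arm_command:
  targets:
    - [2,-2,30,0,0,0]
    - [0,0,30,0,0,0]
    - [0,0,15,0,0,0]
    - [0,0,0,0,0,0]

```text
clock: 7.7
position: [0.4435, -0.2052, 0.1027]
tool_rot: [-3.139, -0.001, -0.981]
force: [0.2, 0.5, 0.2]
grip_width: 0.0423
```

```bash
python3 - <<'E'
from h import *
need([.4395,-.206,.087],[180,0,-56])
E
```

```text
t 7.7 shift mm [-1.6  3.9 15.7] turn deg [-0.13 -0.04 -0.21]
```

Request:
arm_command:
  targets:
    - [-2,4,8,0,0,0]
    - [0,0,8,0,0,0]
    - [0,0,0,0,0,0]

```text
clock: 8.0
position: [0.4403, -0.2054, 0.0865]
tool_rot: [-3.138, -0.002, -0.981]
force: [-0.2, -0.0, 0.3]
grip_width: 0.0425
```

```bash
python3 - <<'E'
from h import *
need([.4395,-.206,.087],[180,0,-56])
E
```

```text
t 8.0 shift mm [ 0.   1.  -0.5] turn deg [-0.19 -0.1  -0.23]
```

Request:
arm_command:
  targets:
    - [0,0,0,0,0,0]
    - [0,0,0,0,0,0]
    - [0,0,0,0,0,0]
    - [0,0,0,0,0,0]
    - [0,0,0,0,0,0]
    - [0,0,0,0,0,0]
  grip: 0
  grip_force: 80

```text
clock: 8.6
position: [0.441, -0.2054, 0.0879]
tool_rot: [-3.137, -0.003, -0.982]
force: [0.5, 2.1, -1.7]
grip_width: 0.0086
```

```bash
python3 - <<'E'
from h import *
R,p=Rt();print(p,R.round(3),bot.observe()['force'])
y=np.radians(-2.1);C=np.array([[np.cos(y),-np.sin(y),0],[np.sin(y),np.cos(y),0],[0,0,1]])
far=np.array([.4975,-.1635,.053])+C@[.066,.051,.006]
ax=np.array([C@[-.045,.058,0]])[0];ax/=np.linalg.norm(ax)   # candidate axis
u=(p-far);
if np.cross(ax,u)[2]<0: ax=-ax
print('axis in tool',R.T@ax)
# incremental 2deg steps of rotation about far corner
d=Rn.from_rotvec(ax*np.radians(2)).as_matrix();pp=p.copy();RR=R.copy()
for i in range(8):
    p2=far+d@(pp-far);R2=d@RR;print((RR.T@(p2-pp)*1000).round(2),np.degrees(Rn.from_matrix(RR.T@R2).as_rotvec()).round(2),p2.round(4));pp=p2;RR=R2
E
```

```text
[ 0.44101142 -0.20537447  0.08790106] [[ 0.556 -0.831  0.005]
 [-0.831 -0.556 -0.   ]
 [ 0.003 -0.004 -1.   ]] [ 0.45142334  2.11529073 -1.745066  ]
axis in tool [-0.99941893  0.0339244  -0.00330709]
[-0.02 -1.13 -5.34] [-2.    0.07 -0.01] [ 0.4419 -0.2047  0.0932]
[-0.02 -1.13 -5.34] [-2.    0.07 -0.01] [ 0.443  -0.204   0.0986]
[-0.02 -1.13 -5.34] [-2.    0.07 -0.01] [ 0.4441 -0.2031  0.1038]
[-0.02 -1.13 -5.34] [-2.    0.07 -0.01] [ 0.4455 -0.2022  0.109 ]
[-0.02 -1.13 -5.34] [-2.    0.07 -0.01] [ 0.447  -0.2011  0.1142]
[-0.02 -1.13 -5.34] [-2.    0.07 -0.01] [ 0.4486 -0.1999  0.1192]
[-0.02 -1.13 -5.34] [-2.    0.07 -0.01] [ 0.4504 -0.1986  0.1242]
[-0.02 -1.13 -5.34] [-2.    0.07 -0.01] [ 0.4523 -0.1972  0.1292]
```

Request:
arm_command:
  targets:
    - [0,-1.1,-5.4,-2,0.1,0]
    - [0,-1.1,-5.4,-2,0.1,0]
    - [0,-1.1,-5.4,-2,0.1,0]
    - [0,0,0,0,0,0]

```text
clock: 9.0
position: [0.444, -0.2037, 0.1046]
tool_rot: [3.038, -0.009, -0.983]
force: [-0.3, -0.9, -1.9]
grip_width: 0.0084
```

```bash
cat > st.py <<'E'
from h import *
s=bot.observe();R,p=Rt();print(s['clock'],p.round(4),'F',np.round(s['force'],1),'M',np.round(s['moment'],2),'w',s['grip_width'])
print('tool tilt',np.degrees(np.arccos(-R[2,2])).round(2))
P=cloud(f:=bot.grab_frame('side'));hsv=cv2.cvtColor(f['color'],cv2.COLOR_RGB2HSV).astype(int);H,S,V=hsv[...,0],hsv[...,1],hsv[...,2]
m=(H>98)&(H<118)&(S>140)&(V>60)&(abs(P[...,0]-.5)<.12)&(abs(P[...,1]+.16)<.12)&(P[...,2]>.05)
q=P[m]
for i in range(3):
    A=np.c_[q[:,:2],np.ones(len(q))];k=np.linalg.lstsq(A,q[:,2],rcond=None)[0];r=q[:,2]-A@k;q=q[r>-.004]
n=np.array([-k[0],-k[1],1]);n/=np.linalg.norm(n);print('rim plane tilt',np.degrees(np.arccos(n[2])).round(2),n.round(3),'z far',np.dot(k,[.5653,-.1149,1]).round(4),'z near',np.dot(k,[.4385,-.2064,1]).round(4),len(q))
E
python3 st.py
```

```text
9.0 [ 0.444  -0.2037  0.1046] F [-0.3 -0.9 -1.9] M [ 0.06 -0.08  0.04] w 0.008429334969719733
tool tilt 5.97
rim plane tilt 5.72 [0.086 0.05  0.995] z far 0.0614 z near 0.077 354
```

Request:
arm_command:
  targets:
    - [0,-1.1,-5.4,-2,0.1,0]
    - [0,-1.1,-5.4,-2,0.1,0]
    - [0,-1.1,-5.4,-2,0.1,0]
    - [0,0,0,0,0,0]
    - [0,0,0,0,0,0]

```text
clock: 9.55
position: [0.4463, -0.2023, 0.1189]
tool_rot: [2.935, -0.013, -0.985]
force: [0.3, 0.1, 0.3]
grip_width: 0.0086
```

```bash
python3 st.py; python3 - <<'E'
from h import *
c=bot.grab_frame('side')['color'][130:230,280:440];d=bot.grab_frame('scene')['color'][100:200,250:410]
save('p1.png',np.hstack([cv2.resize(x,(400,250),interpolation=2) for x in(c,d)]))
E
```

```text
9.55 [ 0.4463 -0.2023  0.1189] F [0.3 0.1 0.3] M [ 0.22 -0.33 -0.01] w 0.008587868481621219
tool tilt 11.88
rim plane tilt 11.66 [0.17  0.11  0.979] z far 0.0603 z near 0.0926 379
```

View pics/p1.png

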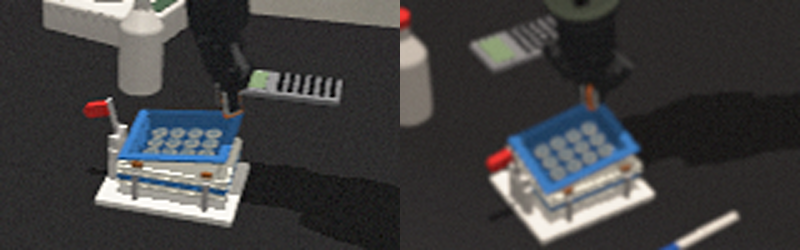

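The picture shows the tab corner up and the far corner still seated, with a tilt of 0.20 rad. The tray beneath stays down and the hasp is open. Now a slow vertical lift.

Request:
arm_command:
  targets:
    - [0,0.8,-3.9,0,0,0]
    - [0,0.8,-3.9,0,0,0]
    - [0,0.8,-3.9,0,0,0]
    - [0,0.8,-3.9,0,0,0]
    - [0,1.6,-7.8,0,0,0]
    - [0,1.6,-7.8,0,0,0]
    - [0,0,0,0,0,0]

```text
clock: 10.4
position: [0.4451, -0.2028, 0.1538]
tool_rot: [2.935, -0.012, -0.987]
force: [0.2, 1.3, -1.2]
grip_width: 0.0086
```

```bash
python3 st.py
```

```text
10.4 [ 0.4451 -0.2028  0.1538] F [ 0.2  1.3 -1.2] M [ 0.16 -0.19 -0.06] w 0.008597134726249596
tool tilt 11.88
rim plane tilt 11.69 [0.171 0.109 0.979] z far 0.0947 z near 0.127 365
```

Request:
arm_command:
  targets:
    - [0,4,-20,0,0,0]
    - [0,4,-20,2,0,0]
    - [0,3,-20,3,0,0]
    - [0,2,-10,3,0,0]
    - [0,0,0,3,0,0]
    - [0,0,0,1,0,0]
    - [0,0,0,0,0,0]

```text
clock: 11.15
position: [0.4443, -0.2013, 0.2263]
tool_rot: [-3.134, -0.011, -0.986]
force: [-0.2, -0.2, -1.1]
grip_width: 0.0087
```

```bash
python3 - <<'E'
from h import *
need([.422,.199,.22],[180,0,-56.3])
o=[bot.grab_frame('side')['color'][110:230,280:440],bot.grab_frame('scene')['color'][80:200,250:410]]
save('p2.png',np.hstack([cv2.resize(x,(400,300),interpolation=2) for x in o]))
E
python3 st.py
```

```text
t 11.15 shift mm [-346.1 -202.5    3.9] turn deg [-0.44 -0.64 -0.17]
11.25 [ 0.4446 -0.2009  0.226 ] F [-0.5  0.2 -0.7] M [0.01 0.03 0.02] w 0.008432777113166562
tool tilt 0.73
rim plane tilt 0.75 [-0.007 -0.011  1.   ] z far 0.1992 z near 0.1973 367
```

View pics/p2.png

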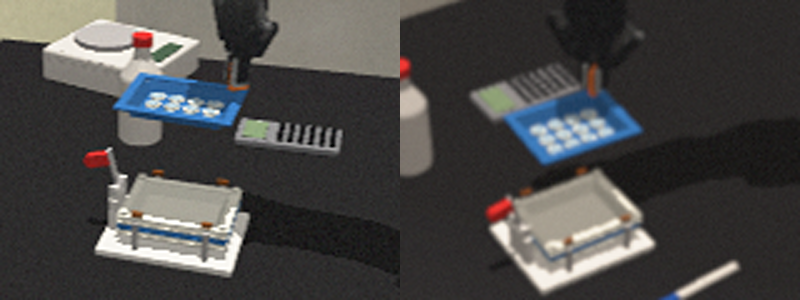

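The tray is free, level and held; the pale tray stays seated and the hasp is open. I'll carry it to the pad.

Request:
arm_command:
  targets:
    - [-12,-7,0,0,0,0]
    - [-22,-13,0,0,0,0]
    - [-24,-14,0,0,0,0]
    - [-24,-14,0,0,0,0]
    - [-24,-14,0,0,0,0]
    - [-24,-14,0,0,0,0]
    - [-24,-14,0,0,0,0]
    - [-24,-14,0,0,0,0]

```text
clock: 12.1
position: [0.4309, 0.0174, 0.2224]
tool_rot: [-3.141, -0.008, -0.981]
force: [0.9, 0.8, -1.6]
grip_width: 0.0088
```

Request:
arm_command:
  targets:
    - [-24,-14,0,0,0,0]
    - [-24,-14,0,0,0,0]
    - [-24,-14,0,0,0,0]
    - [-24,-14,0,0,0,0]
    - [-20,-12,0,0,0,0]
    - [-16,-9,0,0,0,0]
    - [-10,-6,0,0,0,0]
    - [0,0,0,0,0,0]

```text
clock: 12.9
position: [0.4131, 0.2002, 0.2196]
tool_rot: [3.137, -0.007, -0.965]
force: [-0.1, 0.4, -1.5]
grip_width: 0.0089
```

```bash
python3 - <<'E'
from h import *
need([.422,.199,.165],[180,0,-56.3])
E
```

```text
t 12.9 shift mm [ 5.6 -6.8 54.6] turn deg [ 0.26 -0.42  0.99]
```

Request:
arm_command:
  targets:
    - [3,-3,10,0,0,0]
    - [3,-3,15,0,0,0]
    - [0,0,15,0,0,0]
    - [0,0,10,0,0,0]
    - [0,0,4,0,0,0]
    - [0,0,0,0,0,0]
    - [0,0,0,0,0,0]
    - [0,0,0,0,0,0]

```text
clock: 13.7
position: [0.4217, 0.1955, 0.1614]
tool_rot: [3.135, -0.009, -0.966]
force: [0.0, 0.6, 0.1]
grip_width: 0.0086
```

```bash
python3 - <<'E'
from h import *
s=bot.observe();print(s['position'],s['tool_rot'],s['grip_width'],abs(s['qd']).max(),s['force'])
a=[]
for n in('side','scene'):
    f=bot.grab_frame(n);P=cloud(f);hsv=cv2.cvtColor(f['color'],cv2.COLOR_RGB2HSV).astype(int);H,S,V=hsv[...,0],hsv[...,1],hsv[...,2]
    m=(H>98)&(H<118)&(S>140)&(V>60)&(abs(P[...,0]-.48)<.13)&(abs(P[...,1]-.24)<.13)&(P[...,2]>.08)
    q=P[m];print(n,len(q),cv2.minAreaRect(q[:,:2].astype(np.float32)))
    top=q[q[:,2]>np.median(q[:,2])-.003]
    A=np.c_[top[:,:2],np.ones(len(top))];k=np.linalg.lstsq(A,top[:,2],rcond=None)[0];print('slope',k[:2].round(3),'z',np.median(top[:,2]))
    m=((H<5)|(H>174))&(S>150)&(V>60)&(abs(P[...,0]-.6)<.08)&(abs(P[...,1]+.165)<.03)&(P[...,2]>.06);print('hasp red',np.median(P[m],0).round(3))
    a.append(cv2.resize(f['color'],(400,250)))
save('f.png',np.hstack(a))
E
```

```text
[0.42169037 0.19545237 0.16138454] [ 3.13452411 -0.00890021 -0.96642925] 0.008595957913635106 0.004360676017837113 [0.04797384 0.5832501  0.07271582]
side 1457 ((0.480010449886322, 0.22894072532653809), (0.12915775179862976, 0.1403537094593048), 87.84010314941406)
slope [-0.006 -0.009] z 0.13399589563100156
hasp red [ 0.611 -0.161  0.102]
scene 831 ((0.48122429847717285, 0.23686978220939636), (0.11309894174337387, 0.1440037339925766), 86.94708251953125)
slope [ 0.004 -0.004] z 0.13173805802016736
hasp red [ 0.615 -0.161  0.102]
```

View pics/f.png

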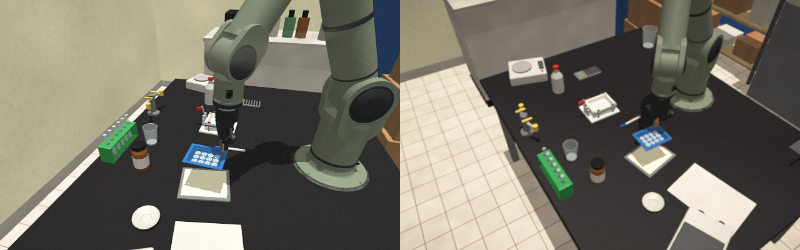

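The tray is level within about 0.01 rad. It is centred within about 5 mm of the pad's centre, with its middle near z = 0.125 m, and the bystanders look undisturbed. Handing in.

```bash
python3 -c "
from workcell import bot
print(bot.job_done())"
```

```text
the job is handed in; nothing more can be done
None
```

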